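# Show where the balance tube goes in the centrifuge

## Task

The open centrifuge is one tube short: two of its three tubes face each other across the rotor, but the third has only an empty sleeve straight across from it. With a fingertip gently turn the rotor until that empty sleeve faces the lid latch at the front of the machine, then point straight down at its open mouth with the fingertips, centred just above it and touching nothing, and stay there for at least two seconds and still when you finish, so that I see where the balance tube goes. Do not draw any tube out of the rotor, and leave the things round the centrifuge where they are.

Things in the scene. Friction and masses are not known exactly. Their poses are not given: they have to be found in the camera images.
- centrifuge: centrifuge, white on a grey base, 310 (x) x 270 (y) mm, deck 151 mm high, fixed, turned up to 0.3 rad. Origin on the bench below the rotor axle; own z up, own -x to its front (latch, display, buttons; the robot's side), own +y to its left. Lid fixed open, hinged 150 mm behind the axle, leaning back. The rotor sits in a round bowl of 107 mm radius. Press it with less than 25 N
- rotor (a joint): angle of the rotor about its upright axle, rad, counter-clockwise from above; 0 when the empty sleeve that needs the balance tube faces the latch. Starts between 0.7 and 2.2. Turns freely both ways, no end stop; light friction (0.03 N m), stays where it is left. Sleeves counted counter-clockwise from above: 0 empty (the one to show), 1 tube, 2 empty, 3 odd tube, 4 tube (partner of 1), 5 empty
- balance_mouth (a point): centre of the open mouth of the empty sleeve straight across from the odd tube, 158 mm above the bench, 60 mm from the axle, bore 14 mm; turns with the rotor. The neighbouring mouths are 60 mm away
- latch (a point): top of the black lid latch, 18 x 46 mm, in the middle of the front edge of the deck, 161 mm above the bench, 134 mm in front of the axle
- odd_tube_cap (a point): centre of the top of the cap of the odd tube (the one without partner), about 188 mm above the bench, 43 mm from the axle; tubes are 12.5 mm thick, caps 14 mm thick and 21 mm long, leaning like their sleeves
- odd_tube (a joint): how far the odd tube is drawn out of its sleeve along its axis, m; 0 fully down
- pair_tube_a (a joint): the same for the tube in sleeve 1
- pair_tube_b (a joint): the same for the tube in sleeve 4
- rack_tube_1: capped sample tube, 14 x 14 x 83 mm, loose, upright in the low black tube rack (83 x 162 x 28 mm, fixed) to the left of the centrifuge; origin at its foot. Leave alone
- rack_tube_2: capped sample tube, 14 x 14 x 91 mm, loose, upright in the same rack; origin at its foot. Leave alone
- vial: small dark reagent bottle with a white cap, 33 mm across, 73 mm high, loose on the bench to the right of the centrifuge; origin at its foot. Leave alone
- pen: marker pen, 15 x 128 x 17 mm, loose, lying on the bench to the right in front; origin under its middle. Leave alone
- axle (a point): top of the rotor's black nut (radius 13 mm), on the axle, 160 mm above the bench. The rotor is a dark grey dish with six steel sleeves 60 degrees apart, 56 mm long, 18 mm thick (21 mm at the mouth), leaning 28 degrees with the mouth inward: mouths 60 mm, feet 86 mm from the axle. Gaps of 40 mm between the mouths take a closed fingertip; the dish lies 36 mm or more below the mouths

How it is judged:
By the outcome, as a careful person would: the job done as asked, in the order asked, and still so for the second after the job is handed in, with the robot touching nothing.
It also fails if it takes over 58 s, if anything falls off the work surface, if the arm or the gripper's body presses on something with over 40 N, if the wrist force passes 120 N, or if a joint passes its speed limit or range.

## Robot

A 6-joint arm with a two-finger parallel gripper is mounted at the origin on a cart in front of the work surface, level with it; the furniture and walls round the work are solid. World frame = base frame: x ahead of the robot, y to its left, z up, the work surface at z = 0. Lengths are in m, angles in rad, forces in N, time in s.
With the tool pointing down it reaches from about 0.25 to 0.775 m from the base axis. Payload 4 kg.
Tool frame: the origin (TCP) lies midway between the tips of the shut fingers; the grasp point (between the pads) lies 19 mm behind it (manip.grip_point_offset is the distance from the TCP to the grasp point, in m); z points along the fingers, y is the direction in which the jaws open and shut (so a half turn about z gives the same grasp; the last joint's range is limited). The gripper opens to 85 mm and grips with 20 to 120 N. Pads are 22 mm wide; open, the fingers measure 114 mm over their backs; the gripper's body (76 mm by 85 mm) begins 54 mm behind the grasp point. The pads swing forward as they close: fully open they stand 13 mm farther back than shut.
Start: joints at [1.126, 0.087, 1.371, -0, 1.684, -0.103], TCP at [0.184, 0.518, 0.231] pointing down, gripper open.
Joint ranges: [-3.1, 3.1], [-0.76, 2.03], [0.27, 2.55], [-1.08, 4.22], [0.17, 2.65], [-2.57, 2.57]. Speed limits (rad/s): [2.79, 2.79, 3.14, 3.14, 3.14, 3.14].

## Interface

Orientations are given as a rotation vector (axis times angle).
In Python, from workcell import manip gives the robot as it stands. The module is installed in compiled form; this text tells all that it offers. Calls block until the motion is done:
- manip.reach(position, orientation): joint-space move of the TCP to a pose.
- manip.move_straight(position, orientation=None, feed=0.15, guard=None): straight line of the TCP; orientation=None keeps the orientation; feed is the mean speed in m/s. With guard (N) it stops when the force on the tool has changed by that much, and returns True; else False.
- manip.goto_joints(angles): joint-space move.
- manip.set_gripper(opening, effort=None): finger opening in m; effort is the grip in N (None keeps the last); returns when the fingers have stopped.
- manip.dwell(seconds).
- manip.inverse_kinematics(position, orientation): joint angles nearest the present ones, or None.
- manip.read_state(): the state.
- manip.capture(name): name is "side" or "top" or "wrist"; returns a dict with "frame" (384x512x3 uint8, red, green, blue), "depth" (384x512 float32, m along the optical axis (not along the pixel's ray), 0 where there is no reading), "camera_matrix" (3x3 intrinsics, pixels), "R" (3x3) and "t" (3): a world point X has camera coordinates R X + t; the wrist camera has in their place "hand_eye" (4x4, takes a point from camera to tool coordinates, whose origin is the TCP and whose axes are the flange's). Camera axes: x right, y down, z forward; pixel columns grow to the right and rows downward; lengths in m; the calibration is good to about 2 mm. A picture is of the moment at which its call begins: read the wrist's pose just before it.
A pose or a line that the arm cannot do raises manip.IKError and nothing moves.
- manip.sign_off(): hands the job in, once; it reports no verdict.
The state is a dict: "clock": time; "qpos": joint angles; "joint_vel": joint speeds; "joint_torque": joint torques, N m; "position": TCP position; "orientation": TCP orientation; "force": force on the tool from outside, world axes, zero at the start; "torque": the same for the moment, N m; "gripper_width": finger opening in m.
Only numpy, scipy, OpenCV 4.12 (cv2) and the standard library are available. Lean on these libraries where they do the work, as an engineer would, in place of code of your own. Each camera call takes 0.05 s, during which the arm holds its last target.

## Working session

There is one attempt and no reset: what is moved stays moved. The work goes in short steps, each a Python script; the robot and the scene stay as the last script left them, time stands still between calls to the robot, and variables do not carry over. Pictures are saved under pics/ and viewed, and the job is handed in when it is done.

```bash
mkdir -p pics
python3 - <<'E'
from workcell import manip
import cv2,numpy as np,pickle
s=manip.read_state();print(s['clock'],s['position'],s['orientation'],s['gripper_width'])
d={}
for n in("top","side"):
    c=manip.capture(n);d[n]=c
    cv2.imwrite(f"pics/{n}0.png",c["frame"][:,:,::-1]);print(n,c["camera_matrix"],c["R"],c["t"])
pickle.dump(d,open("c0.pkl","wb"))
E
```

```text
0.0 [0.18413122 0.51773117 0.23011836] [-0.53415105 -3.09525336  0.00341068] 0.08569798583401801
top [[375.1191954    0.         253.51780237]
 [  0.         375.1191954  194.12261141]
 [  0.           0.           1.        ]] [[ 0.01845706 -0.99979899  0.00782994]
 [-0.97243388 -0.01977144 -0.23233906]
 [ 0.23244717 -0.00332581 -0.97260334]] [0.1288965  0.57357384 1.16815385]
side [[406.64567181   0.         259.4497666 ]
 [  0.         406.64567181 192.43681952]
 [  0.           0.           1.        ]] [[ 0.99968335 -0.02461253 -0.00523676]
 [-0.01463095 -0.39920948 -0.916743  ]
 [ 0.0204728   0.91652933 -0.39944317]] [-0.53466736  0.1978432   1.26903197]
```

View pics/top0.png

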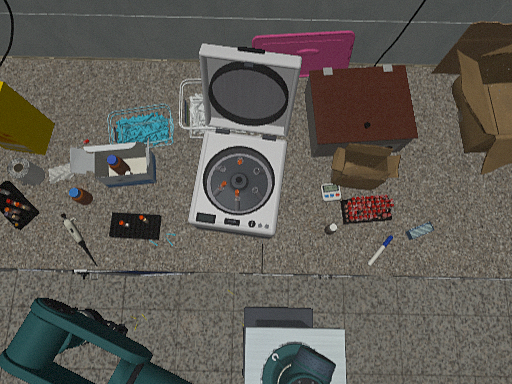

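View pics/side0.png

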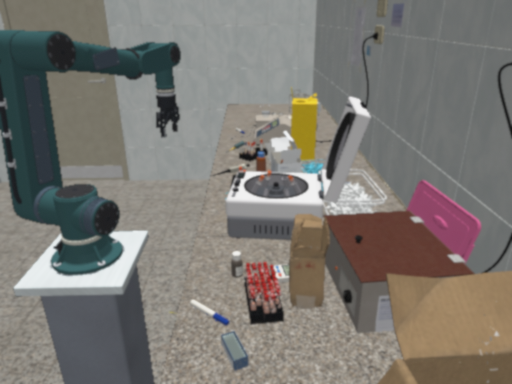

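The centrifuge is at about (239,180) in the top view, and its bowl and three orange caps are visible. I'll zoom in.

```bash
cat > h.py <<'E'
import numpy as np,cv2
def ray(c,u,v,z):
    K,R,t=c["camera_matrix"],c["R"],c["t"]
    d=R.T@np.linalg.solve(K,[u,v,1.]);o=-R.T@t
    return o+d*(z-o[2])/d[2]
def proj(c,X):
    p=c["camera_matrix"]@(c["R"]@np.asarray(X)+c["t"]);return p[:2]/p[2]
E
python3 - <<'E'
import pickle,cv2
from h import *
d=pickle.load(open("c0.pkl","rb"));c=d["top"]
f=c["frame"][130:245,180:300,::-1];cv2.imwrite("pics/topz.png",cv2.resize(f,None,fx=5,fy=5,interpolation=cv2.INTER_CUBIC))
hsv=cv2.cvtColor(c["frame"],cv2.COLOR_RGB2HSV)
m=cv2.inRange(hsv,(3,120,100),(20,255,255));m[:140]=0;m[215:]=0;m[:,:200]=0;m[:,280:]=0
n,l,st,ce=cv2.connectedComponentsWithStats(m)
for i in range(1,n):print(st[i],ce[i],ray(c,*ce[i],.18))
print(ray(c,239,180.5,.16))
E
```

```text
[238 159   4   6  18] [239.55555556 161.5       ] [0.64524107 0.1847754  0.18      ]
[221 181   5   6  21] [223.19047619 183.28571429] [0.57556373 0.23201788 0.18      ]
[235 189   4   7  23] [236.39130435 192.2173913 ] [0.54878069 0.19160864 0.18      ]
[0.59075042 0.18556774 0.16      ]
```

View pics/topz.png

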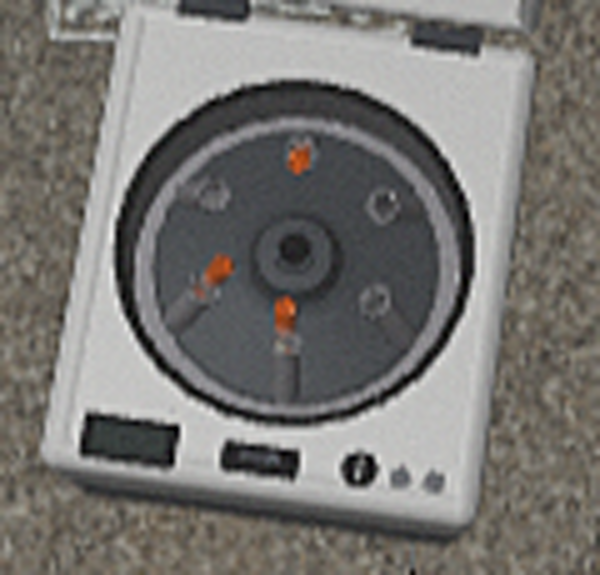

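In the zoom, the tubes are at the back (299,158), front (287,315) and left-front (215,272). The back and front tubes are the pair, so the left-front tube is the odd one. The sleeve across from it is the back-right empty at (384,204). The latch is at (260,458). That gives a rotor angle of about +2.2 rad, so I'll turn it clockwise. First, a close look with the wrist camera.

```bash
cat >> h.py <<'E'
from scipy.spatial.transform import Rotation as Ro
def ori(psi):
    c,s=np.cos(psi),np.sin(psi)
    return Ro.from_matrix(np.array([[c,s,0],[s,-c,0],[0,0,-1]])).as_rotvec()
def wcam(manip):
    s=manip.read_state();c=manip.capture("wrist")
    T=np.eye(4);T[:3,:3]=Ro.from_rotvec(s["orientation"]).as_matrix();T[:3,3]=s["position"]
    C=np.linalg.inv(T@c["hand_eye"]);c["R"]=C[:3,:3];c["t"]=C[:3,3];return c
E
python3 - <<'E'
from workcell import manip
import pickle
from h import *
manip.set_gripper(0.0)
manip.reach([.54,.185,.42],ori(np.radians(110)))
manip.dwell(.2)
c=wcam(manip);pickle.dump(c,open("w0.pkl","wb"))
cv2.imwrite("pics/w0.png",c["frame"][:,:,::-1])
s=manip.read_state();print(s['clock'],s['position'],s['qpos'],s['gripper_width'],c["hand_eye"],c["camera_matrix"])
E
```

```text
3.0083 [0.53969308 0.18567509 0.41977334] [ 2.31991682e-01  1.81140377e-01  8.91554931e-01  5.85148496e-05
  2.06933941e+00 -1.18302301e-01] -8.747564055993567e-05 [[-1.43337373e-03 -9.57726653e-01 -2.87676212e-01  7.30926823e-02]
 [ 9.99998860e-01 -1.23603522e-03 -8.67601157e-04 -1.56139319e-04]
 [ 4.75346822e-04 -2.87677127e-01  9.57727333e-01 -1.41147692e-01]
 [ 0.00000000e+00  0.00000000e+00  0.00000000e+00  1.00000000e+00]] [[308.02924739   0.         260.09391841]
 [  0.         308.02924739 189.5822996 ]
 [  0.           0.           1.        ]]
```

View pics/w0.png

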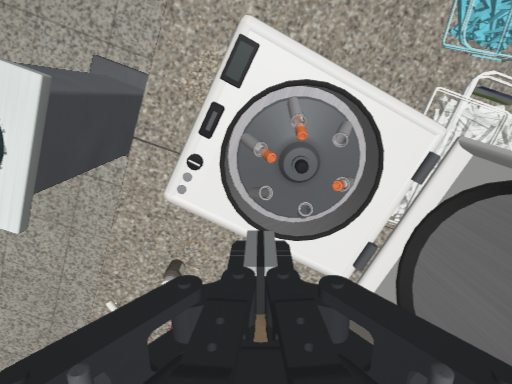

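The wrist view shows the whole rotor: nut (301,165), latch (212,120), the odd tube's mouth (299,121), and the target mouth opposite it (306,209). I'll enlarge it to refine these points.

Run:
```python
import pickle
from h import *
c=pickle.load(open("w0.pkl","rb"))
f=c["frame"][75:245,190:390,::-1];cv2.imwrite("pics/w0z.png",cv2.resize(f,None,fx=3.5,fy=3.5,interpolation=cv2.INTER_CUBIC))
P=lambda u,v,z:print((u,v),ray(c,u,v,z).round(4))
P(301.5,165.5,.16);P(212,120,.161)
for p in((340,139),(266,193),(306,209),(299,121),(260,149),(343,183)):P(*p,.158)
# display of white deck hole: bowl rim ellipse
g=cv2.cvtColor(c["frame"],cv2.COLOR_RGB2GRAY)
m=((g>150)*255).astype(np.uint8)
cs,h=cv2.findContours(m,cv2.RETR_CCOMP,cv2.CHAIN_APPROX_NONE)
for k in cs:
    if 10000<cv2.contourArea(k)<40000 :
        q=np.array([ray(c,*p[0],.151)[:2] for p in k],np.float32)
        print(cv2.contourArea(k),cv2.minEnclosingCircle(q),cv2.fitEllipse(k))
d=c["depth"]
for p in((306,209),(301,165),(212,120),(220,180)):print(d[p[1],p[0]])
```

```text
(301.5, 165.5) [0.5954 0.1914 0.16  ]
(212, 120) [0.4662 0.2072 0.161 ]
(340, 139) [0.6296 0.2408 0.158 ]
(266, 193) [0.5647 0.1388 0.158 ]
(306, 209) [0.6251 0.136  0.158 ]
(299, 121) [0.5708 0.2438 0.158 ]
(260, 149) [0.5363 0.1929 0.158 ]
(343, 183) [0.6579 0.1879 0.158 ]
14359.0 ((0.5867770910263062, 0.19733142852783203), 0.09259602427482605) ((296.636474609375, 153.74940490722656), (132.4801788330078, 138.01573181152344), 52.96535873413086)
12069.5 ((0.5902491211891174, 0.19435259699821472), 0.08568719029426575) ((297.845947265625, 156.8319091796875), (121.68543243408203, 126.3581314086914), 57.13233947753906)
26085.5 ((0.627363383769989, 0.21131514012813568), 0.24496695399284363) ((325.51934814453125, 138.03115844726562), (233.3470001220703, 324.2048034667969), 81.40001678466797)
0.47288868
0.4110142
0.3908167
0.42700064
```

View pics/w0z.png

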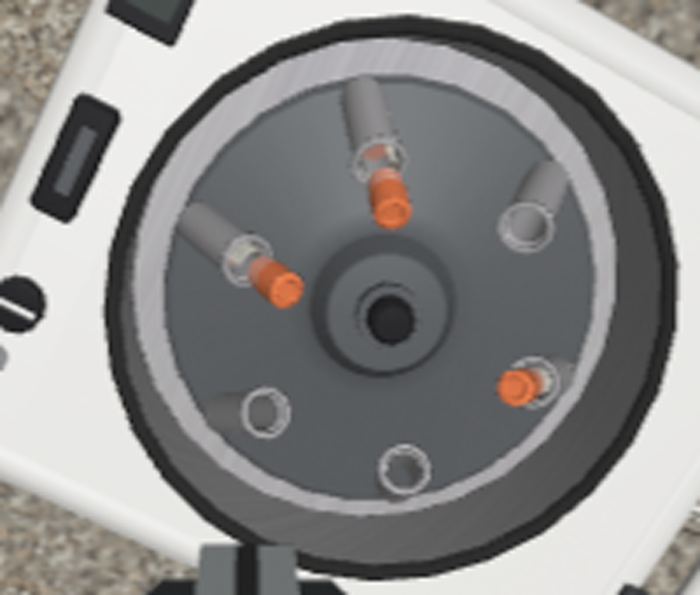

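```bash
cat >> h.py <<'E'
CX=np.array([.5971,.190])
def fp(phi,r,z): # phi deg
    a=np.radians(phi);return [CX[0]+r*np.cos(a),CX[1]+r*np.sin(a),z]
def fo(phi): return ori(np.radians(phi-90))
E
python3 - <<'E'
from workcell import manip
import pickle
from h import *
c=pickle.load(open("w0.pkl","rb"))
px=[(305.4,208.7),(342.6,184.1),(340.3,139.3),(298.3,120.1),(260.6,148.7),(265.7,192.7)]
m=np.array([ray(c,*p,.158)[:2] for p in px]);ctr=m.mean(0);print(ctr)
r=m-ctr;print(np.hypot(*r.T),(np.degrees(np.arctan2(r[:,1],r[:,0]))-60*np.arange(6))%360)
l=ray(c,211.7,120.1,.161)[:2]-ctr;print(np.hypot(*l),np.degrees(np.arctan2(l[1],l[0])))
phi=327.5
manip.reach(fp(phi,.062,.225),fo(phi)); s=manip.read_state();print(s['clock'],s['qpos'],s['force'])
c=manip.capture("side");cv2.imwrite("pics/s1.png",cv2.resize(c["frame"][90:250,200:400,::-1],None,fx=3.5,fy=3.5))
c=wcam(manip);cv2.imwrite("pics/w1.png",c["frame"][:,:,::-1])
E
```

```text
[0.59714439 0.19000572]
[0.06028089 0.06098624 0.0603505  0.06108324 0.06038267 0.06069631] [296.60123808 296.49951146 296.88948171 296.82249347 296.6671777
 297.07744987]
0.13236284358102265 172.63509372485643
4.9917 [ 1.52063300e-01  3.55277393e-01  1.06238898e+00  4.36934885e-05
  1.72316262e+00 -2.42213051e+00] [-1.04568266  0.83420898  0.4895535 ]
```

View pics/s1.png

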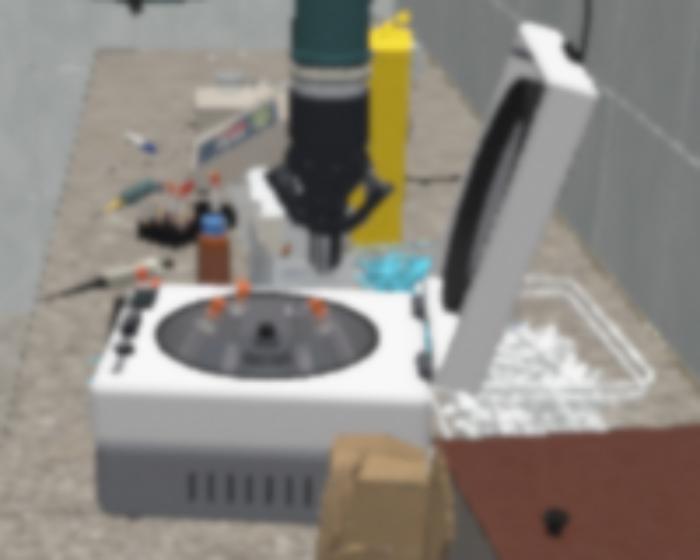

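View pics/w1.png

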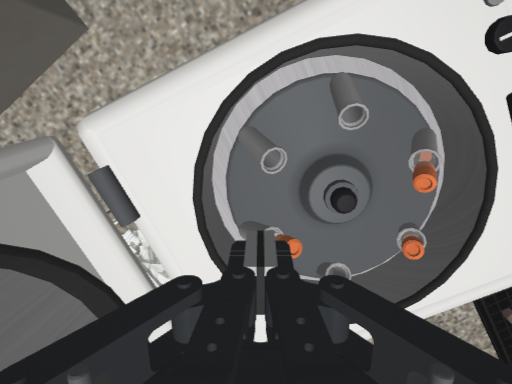

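Finding s0 again in this view: it is at (272,160), s1 (tube) is at (272,238), and the fingertip will go between them. The side view shows the lid is well clear. The refined angles are sleeve 0 at 296.7° and latch at 172.6°, so the rotor is at 2.166 rad. Now I'll descend and check before pushing.

Run:
```python
from workcell import manip
from h import *
phi=325.5
manip.move_straight(fp(phi,.062,.195),fo(phi),feed=.1)
f0=manip.read_state()['force']
hit=manip.move_straight(fp(phi,.062,.146),fo(phi),feed=.06,guard=4)
s=manip.read_state();print(hit,s['clock'],s['position'],s['force']-f0)
c=wcam(manip);cv2.imwrite("pics/w2.png",c["frame"][:,:,::-1])
```

```text
False 6.5083 [0.64852601 0.15493167 0.14657849] [-0.20192571 -0.89170185 -0.7610223 ]
```

View pics/w2.png

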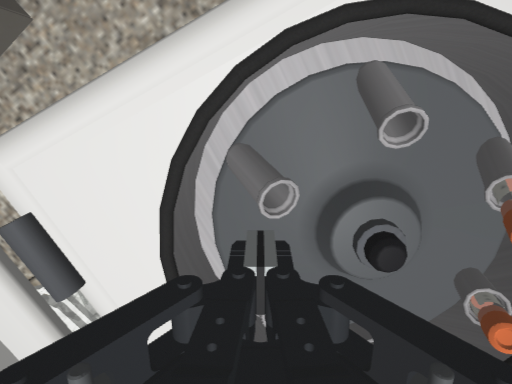

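The tip is down in the gap behind sleeve 0, at (272,197), with no contact. Now I'll push clockwise along the arc.

Run:
```python
from workcell import manip
from h import *
phis=np.linspace(325.5,197,11)[1:]
for p in phis:
    h=manip.move_straight(fp(p,.062,.146),fo(p),feed=.05,guard=10)
    s=manip.read_state();print(round(p),h,round(s['clock'],2),s['force'].round(1))
    if h:break
c=wcam(manip);cv2.imwrite("pics/w3.png",c["frame"][:,:,::-1])
import pickle;pickle.dump(c,open("w3.pkl","wb"))
c=manip.capture("top");cv2.imwrite("pics/t3.png",cv2.resize(c["frame"][120:250,170:310,::-1],None,fx=4,fy=4))
```

```text
313 False 6.98 [-0.7 -0.1 -1. ]
300 False 7.41 [0.4 0.8 0.2]
287 False 7.83 [-1.   0.1  0.5]
274 False 8.26 [0.3 0.  0.5]
261 False 8.68 [-0.2 -0.   1. ]
248 False 9.11 [ 0.3  0.3 -0.1]
236 False 9.53 [0.2 0.1 0.3]
223 False 9.96 [-1.  -0.1 -0.3]
210 False 10.38 [-0.5 -0.7 -0.1]
197 False 10.81 [-0.   0.   0.2]
```

View pics/w3.png

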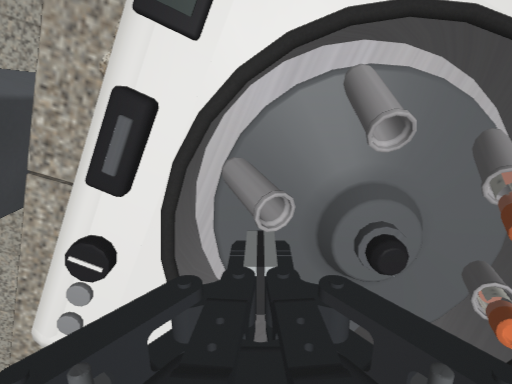

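The rotor followed: sleeve 0 is at (273,209) and sleeve 5 at (391,130), with the latch at (122,142). I'll compute the remaining angle.

Run:
```python
import pickle
from h import *
c=pickle.load(open("w3.pkl","rb"))
for n,p,z,o in(("s0",(273.5,209),.158,0),("s5",(391,130),.158,300),("s4",(498,187),.158,240),("s3",(493,301),.158,180),("latch",(122,141),.161,0)):
    r=ray(c,*p,z)[:2]-CX;print(n,np.hypot(*r),(np.degrees(np.arctan2(r[1],r[0]))-o)%360)
f=c["frame"][80:260,70:300,::-1];cv2.imwrite("pics/w3z.png",cv2.resize(f,None,fx=3,fy=3,interpolation=cv2.INTER_CUBIC))
```

```text
s0 0.0614962810108206 173.08755199507604
s5 0.06033115318358618 174.73268451191086
s4 0.054573480678287864 177.32054639992427
s3 0.057031926867886384 173.25892167708835
latch 0.130953485334388 171.93265668724882
```

View pics/w3z.png

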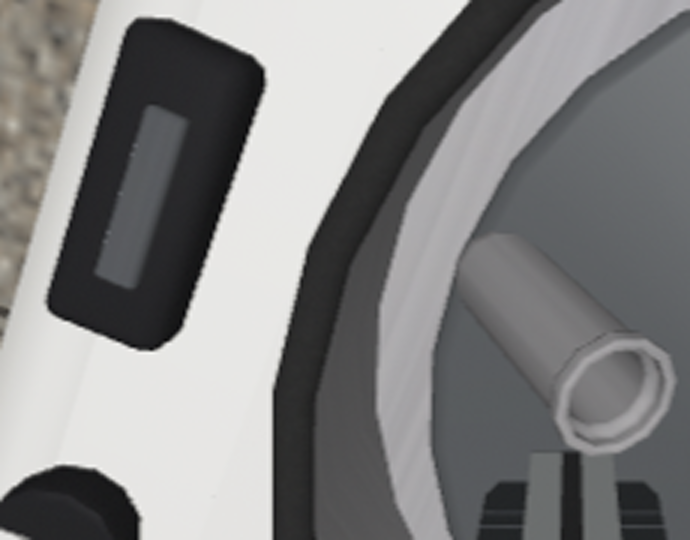

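The remaining error is about 1.5–2°, at the limit of this close view. I'll back off the sleeve, lift, and measure from the higher viewpoint.

Run:
```python
from workcell import manip
import pickle
from h import *
p=201
manip.move_straight(fp(p,.062,.146),fo(p),feed=.03)
manip.move_straight(fp(p,.062,.23),fo(p),feed=.15)
manip.reach([.53,.185,.40],ori(np.radians(110)));manip.dwell(.2)
c=wcam(manip);pickle.dump(c,open("w4.pkl","wb"));print(manip.read_state()['clock'])
f=c["frame"][65:245,180:400,::-1];cv2.imwrite("pics/w4z.png",cv2.resize(f,None,fx=3.3,fy=3.3,interpolation=cv2.INTER_CUBIC))
```

```text
12.875
```

View pics/w4z.png

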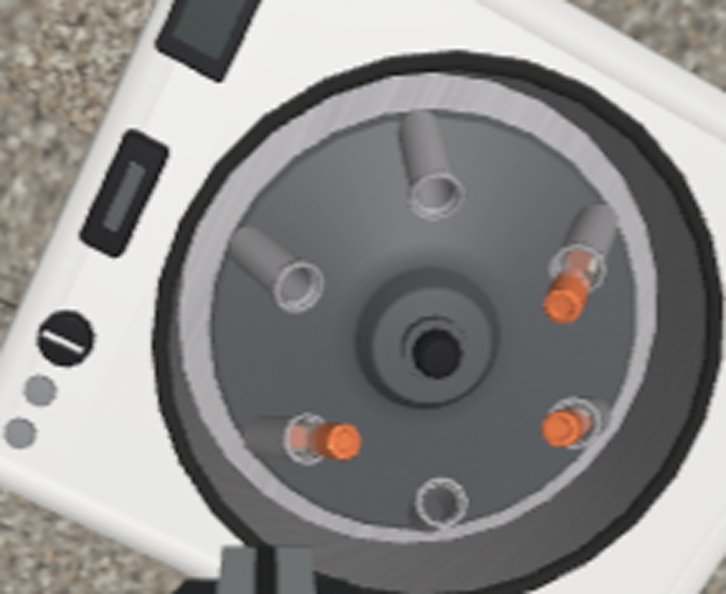

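Run:
```python
import pickle
from h import *
c=pickle.load(open("w4.pkl","rb"))
Z=lambda u,v,z:ray(c,180-.35+(u+.5)/3.3,65-.35+(v+.5)/3.3,z)[:2]
m=np.array([Z(u,v,.158) for u,v in((298,287),(307,440),(441,502),(578,422),(578,268),(436,194))])
ctr=m.mean(0);r=m-ctr;print(ctr,np.hypot(*r.T),(np.degrees(np.arctan2(r[:,1],r[:,0]))-60*np.arange(6))%360)
l=Z(125,192.5,.161)-ctr;print(np.hypot(*l),np.degrees(np.arctan2(l[1],l[0])))
g=cv2.cvtColor(c["frame"],cv2.COLOR_RGB2GRAY)
for th in(60,90,120):
    k=(g<th).astype(np.uint8);n,lab,st,ce=cv2.connectedComponentsWithStats(k)
    i=lab[int(65+192/3.3),int(180+100/3.3)] or lab[int(65+150/3.3),int(180+150/3.3)]
    cs,_=cv2.findContours((lab==i).astype(np.uint8),cv2.RETR_EXTERNAL,cv2.CHAIN_APPROX_NONE)
    q=np.array([ray(c,*p[0],.161)[:2]for p in cs[0]],np.float32)
    (cx,cy),wh,a=cv2.minAreaRect(q*1000);d=np.array([cx,cy])/1000-ctr
    print(th,st[i],cx,cy,wh,a,np.hypot(*d),np.degrees(np.arctan2(d[1],d[0])))
```

```text
[0.59712838 0.18970829] [0.06051662 0.06083683 0.06028148 0.06139998 0.06033272 0.06091631] [174.01194278 174.06128877 173.32099341 174.29168935 173.83668933
 173.8887409 ]
0.13286457203013297 172.3333487234311
60 [205 105  26  38 395] 464.9679260253906 206.70419311523438 (43.64625930786133, 16.568639755249023) 82.83019256591797 0.13324881328758134 172.67195440607506
90 [204 104  27  39 459] 464.76513671875 206.65814208984375 (44.60687255859375, 16.953998565673828) 82.81468963623047 0.1334440916002601 172.7026712365881
120 [204 104  27  39 545] 464.789306640625 206.7189178466797 (44.7459716796875, 17.180753707885742) 82.81077575683594 0.1334278521237471 172.67546635128446
```

Sleeve 0 is at 173.9°. The latch is at 172.7°, and its long axis gives 172.8°, so 1.1° is left. I'll make one more gentle nudge, then look again and hover.

Run:
```python
from workcell import manip
import pickle
from h import *
p=203
manip.reach(fp(p,.062,.225),fo(p))
print(manip.move_straight(fp(p,.062,.146),fo(p),feed=.08,guard=4))
print(manip.move_straight(fp(195.8,.062,.146),fo(195.8),feed=.02,guard=10))
p=201
manip.move_straight(fp(p,.062,.146),fo(p),feed=.03)
manip.move_straight(fp(p,.062,.23),fo(p),feed=.15)
manip.reach([.53,.185,.40],ori(np.radians(110)));manip.dwell(.2)
c=wcam(manip);pickle.dump(c,open("w5.pkl","wb"));print(manip.read_state()['clock'])
f=c["frame"][65:245,180:400,::-1];cv2.imwrite("pics/w5z.png",cv2.resize(f,None,fx=3.3,fy=3.3,interpolation=cv2.INTER_CUBIC))
```

```text
False
False
17.3083
```

View pics/w5z.png

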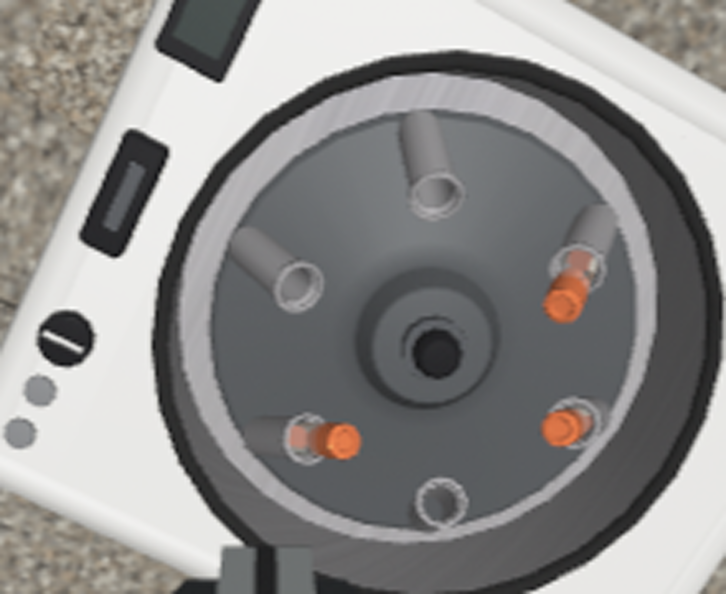

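The picture is unchanged: sleeve 0 is still at (298,287), so the tip stopped just short of the sleeve, which had coasted earlier. The contact geometry, asin(21.5/60) = 21°, means the finger must end at about 193.6°.

Run:
```python
from workcell import manip
import pickle
from h import *
p=203
manip.reach(fp(p,.062,.225),fo(p))
print(manip.move_straight(fp(p,.062,.146),fo(p),feed=.08,guard=4))
print(manip.move_straight(fp(193.6,.062,.146),fo(193.6),feed=.015,guard=10))
p=200
manip.move_straight(fp(p,.062,.146),fo(p),feed=.03)
manip.move_straight(fp(p,.062,.23),fo(p),feed=.15)
manip.reach([.53,.185,.40],ori(np.radians(110)));manip.dwell(.2)
c=wcam(manip);pickle.dump(c,open("w6.pkl","wb"));print(manip.read_state()['clock'])
f=c["frame"][65:245,180:400,::-1];cv2.imwrite("pics/w6z.png",cv2.resize(f,None,fx=3.3,fy=3.3,interpolation=cv2.INTER_CUBIC))
for n in("w4","w5","w6"):
    c=pickle.load(open(n+".pkl","rb"));hsv=cv2.cvtColor(c["frame"],cv2.COLOR_RGB2HSV)
    m=cv2.inRange(hsv,(3,120,100),(20,255,255));k,l,st,ce=cv2.connectedComponentsWithStats(m)
    r=[ray(c,*ce[i],.18)[:2]-CX for i in range(1,k) if st[i][4]>25 and np.hypot(*(ray(c,*ce[i],.18)[:2]-CX))<.07]
    print(n,[round(np.degrees(np.arctan2(x[1],x[0])),2) for x in r])
```

```text
False
False
22.0667
w4 [np.float64(53.3), np.float64(-7.23), np.float64(-126.25)]
w5 [np.float64(53.25), np.float64(-7.25), np.float64(-126.27)]
w6 [np.float64(51.49), np.float64(-9.23), np.float64(-128.15)]
```

View pics/w6z.png

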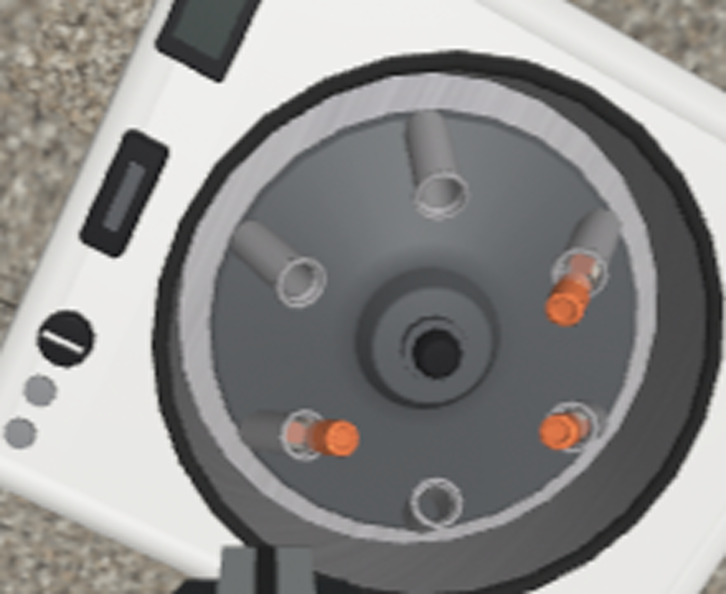

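It moved 1.9°, so sleeve 0, now at (301,281), is at about 172.0° against the latch's 172.7° (0.01 rad). That's good enough. I'll go and point now.

Run:
```python
from workcell import manip
import pickle
from h import *
c=pickle.load(open("w6.pkl","rb"))
Z=lambda u,v,z:ray(c,180-.35+(u+.5)/3.3,65-.35+(v+.5)/3.3,z)[:2]
m=np.array([Z(u,v,.158) for u,v in((300.5,281.5),(305,434),(436.5,502.5),(574,427),(580,272),(440,195))])
ctr=m.mean(0);r=m-ctr;a=(np.degrees(np.arctan2(r[:,1],r[:,0]))-60*np.arange(6))%360
print(ctr,a,a.mean(),m[0],fp(a.mean(),.06,0))
x,y,_=fp(a.mean(),.06,0);o=ori(np.radians(110))
manip.reach([x,y,.23],o)
print(manip.move_straight([x,y,.169],o,feed=.06,guard=5))
manip.dwell(.3)
s=manip.read_state();print(s['clock'],s['position'],s['force'])
c=wcam(manip);cv2.imwrite("pics/w7.png",c["frame"][:,:,::-1])
for n,(a0,a1,b0,b1) in(("top",(130,245,180,300)),("side",(110,250,200,400))):
    c=manip.capture(n);print(n,(proj(c,[x,y,.169])-[b0,a0])*(4 if n=="side" else 5))
    k=4 if n=="side" else 5
    cv2.imwrite(f"pics/{n}7.png",cv2.resize(c["frame"][a0:a1,b0:b1,::-1],None,fx=k,fy=k,interpolation=cv2.INTER_CUBIC))
```

```text
[0.59697414 0.18976582] [171.87131645 171.79047792 171.72382919 171.98911529 172.07108498
 172.40373138] 171.97492586967883 [0.53708511 0.19831989] [np.float64(0.5376875759121174), np.float64(0.19837638728818024), 0]
False
24.25 [0.53779849 0.19840124 0.16927427] [ 0.17804193 -0.14811335  0.62155324]
top [270.83777193 333.11705676]
side [234.39553473 278.24756005]
```

View pics/w7.png

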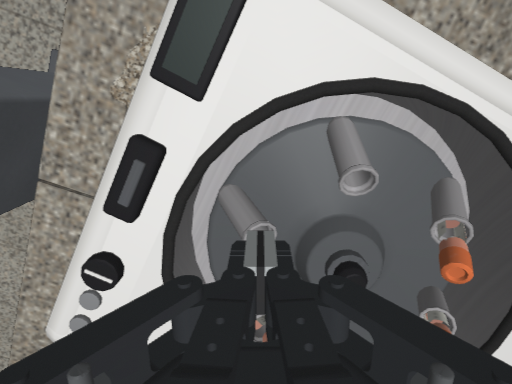

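View pics/side7.png

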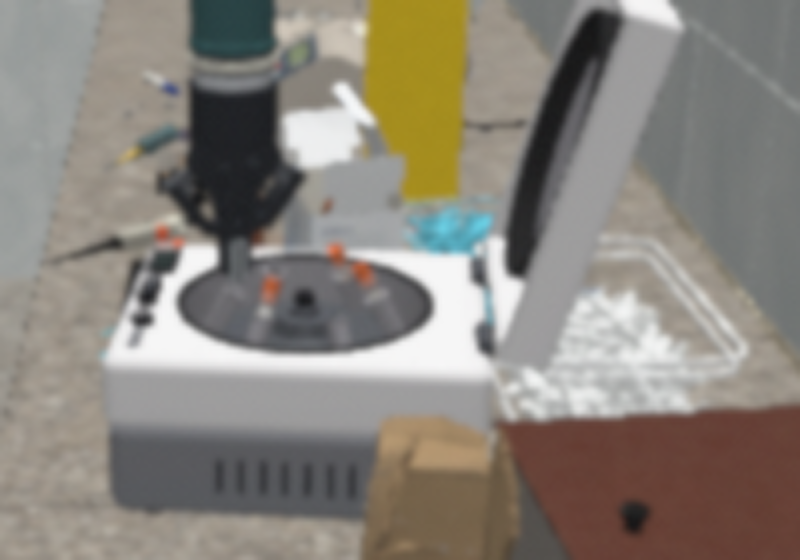

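View pics/top7.png

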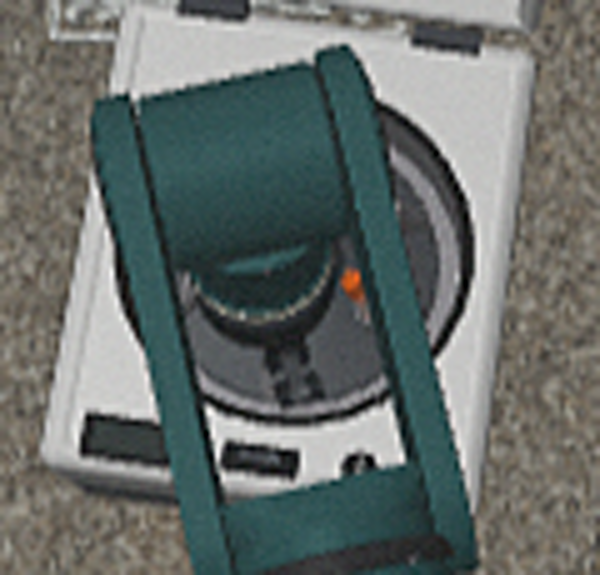

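The wrist view shows the tip (262,235) over the target sleeve's mouth, and the side view shows it just above the mouth with all tubes still seated. There is no contact force. I'll hold for three seconds and hand in.

Run:
```python
from workcell import manip
manip.dwell(3)
s=manip.read_state();print(s['clock'],s['position'],s['force'],abs(s['joint_vel']).max())
manip.sign_off()
```

```text
27.4 [0.53768887 0.19838651 0.16901489] [-0.45961335 -0.52227723 -0.3193264 ] 0.002481340488074112
the job is handed in; nothing more can be done
```

I turned the rotor clockwise with the closed fingertip until the empty sleeve opposite the odd tube faced the latch. I then pointed straight down at its mouth, 11 mm above it, held still for 3 s and handed in at 27.4 s.

- **Alignment:** the last measurement had the empty sleeve at 172.0° and the latch at 172.7°, a difference of about 0.01 rad. One of the two correcting nudges stopped short of the sleeve and moved nothing. The next one overshot by that small amount, and I left it there.
- **Contact:** forces stayed at sensor-noise level (about 1 N) throughout, including the hold. None of the force guards tripped.
- **Tubes and surroundings:** no tube looked drawn out in the pictures. I never went near the rack tubes, vial or pen, but I did not measure them again at the end.
- **Pointing position:** the arm's own reading put the fingertips within 0.1 mm of the point I calculated above the mouth. In the last views the arm hid most of the mouth, so I confirmed the centring from the earlier measurement and a partial wrist view.

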